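Open the mould warmer with its lid lever

TASK

My hands are full of chocolate, so open the mould warmer for me: with a fingertip push the small swing catch at its front aside until it is clear of the lid, then press the pad at the long end of the lid lever down as far as it goes, smoothly, so that the heavy lid comes up. Raise the lid by the lever only, do not lift the lever, leave the mould, jar, scraper and scissors around it where they lie, and finish while still holding the lever down with the lid open.

Things in the scene. Friction and masses are not known exactly. Their poses are not given: they have to be found in the camera images.
- warmer: Fixed stainless mould warmer, a box on the counter (z = 0). Origin on the counter right under the lever's pivot; x axis from its front to its rear, y to its left, z up. In these axes the cabinet spans x -140 to 180, y 34 to 386 mm; its closed lid tops out 177 mm high. The lever lies along the right side in the plane y = 0; the catch is at the middle of the front, at y = 210 mm.
- lid: The lid, a steel slab 274 x 335 x 24 mm, about 1.6 kg, hinged at the rear, with a thin front lip that the catch holds down and an ear on its right edge over the lever's roller. Origin: middle of the lip's front edge, 150 mm above the counter when shut, 297 mm in front of the hinge. Its z axis tilts by the opening angle: 0 shut, about 0.6 rad at full lever. Let go, it falls shut.
- lid_lever (a joint): Angle in rad of the lid lever. 0 = at rest, long end 18 degrees above level; grows as the long end is pressed down; 0.61 = down on its stop, long end 17 degrees below level. It only rests, its short end's roller under the lid's ear; the long end could be lifted to -0.12, which is not wanted. Pressing takes 6 to 13 N on the pad at first, 2 to 6 N near the bottom; it pushes back up.
- lever_pivot (a point): Lever's pivot axis (along the warmer's y axis), 140 mm above the counter; fixed.
- lever_pad: Black ribbed rubber pad on the lever's long end, 62 mm along the lever x 64 mm wide x 12 mm thick, part of the lever; origin at the centre of its underside, z out of its pressing face. It moves on an arc about the pivot; its top goes from about 247 mm above the counter at rest to about 85 mm when fully down.
- pad_top (a point): Centre of the pad's upper, pressing face, 270 mm along the lever from the pivot and 25 mm above its centre line. At rest it lies 249 mm in front of the pivot (toward the warmer's -x) and 107 mm above it, and turns about the pivot with the lever; fully down it lies 265 mm in front of it and 55 mm below it.
- catch (a joint): Angle in rad of the flat swing catch, which turns about an upright pin in front of the lid and stays where it is left (stiff by about 1.1 N at the tab). 0 = nose straight over the lid's lip; it may be swung either way, positive is counter-clockwise from above; the nose is clear of the lid beyond 1.05 either way; end stops at 1.6.
- catch_pivot (a point): Axis of the catch's pin, 25 mm in front of the cabinet's front and 210 mm left of the lever, 154 mm above the counter; fixed.
- catch_tab (a point): Centre of the top edge of the catch's upright thumb tab, on the tail that points away from the lid, 55 mm from the pin; the tab is 30 mm long along the catch, 8 mm thick and stands from 160 to 198 mm above the counter, with nothing under the tail but the counter and low things.
- mould: Loose clear chocolate mould, 135 x 275 x 24 mm, lying in front of the warmer; bystander. Origin at the centre of the underside.
- callet_jar: Loose round clear jar, 84 mm diameter, 85 mm high, white cap, right of the lever; bystander. Origin at the centre of the underside.
- scissors: Loose steel scissors, 200 x 76 x 8 mm, lying flat right of the lever; bystander. Origin near the middle of their length.
- scraper: Loose steel bench scraper with black grip, 130 x 108 x 20 mm, lying flat in front of the warmer near the lever's pad; bystander. Origin at the grip's end.

How it is judged (in metres and radians):
On the way, in this order (a step that is already met when the one before it is completed fails the run):
1. the catch is swung clear of the lid, which is still shut ((value of joint catch above 1.05 rad or value of joint catch below -1.05 rad) and angle between lid's own z axis and vertical below 0.05 rad), for 0.2 s.
2. the lever is pressed down to its stop and the lid is up (value of joint lid_lever above 0.54 rad and angle between lid's own z axis and vertical above 0.45 rad), for 0.3 s.
At the end, for the whole second after the job is handed in: The lever is held down by the fingers on its pad (more than 1 N), within about 0.07 rad of its stop (0.54 or more), the lid stands still at 0.45 rad or more, carried by the lever alone, and the catch is still swung clear (1.05 rad or more either way) (all of step 2 and contact force between the fingers and lever_pad above 1 N and contact force between each of the arm, the fingers and lid below 0.5 N and linear speed of lid below 0.02 m/s and (value of joint catch above 1.05 rad or value of joint catch below -1.05 rad)); the arm keeps its last pose, push and grip.
It fails at once if the lid was jerked up or let fall (faster than 1.5 rad/s) (angular speed of lid above 1.5 rad/s).
It fails at once if the raised lid was touched instead of being worked by the lever (angle between lid's own z axis and vertical above 0.06 rad and (contact force between the fingers and lid above 1 N or value of joint lid_lever below 0.03 rad)).
It fails at once if the lever was lifted from its rest (value of joint lid_lever below -0.07 rad).
It fails at once if the mould, jar, scraper or scissors was moved or picked up (distance of any of mould, callet_jar, scraper, scissors from where it was at the start of the episode above 0.03 m).
It also fails if it takes over 48 s, if anything falls off the work surface, if the arm or the gripper's body presses on something with over 40 N, if the wrist force passes 120 N, or if a joint passes its speed limit or range.

ROBOT

A 7-joint arm with a two-finger parallel gripper is mounted at the origin on the work surface. World frame = base frame: x ahead of the robot, y to its left, z up, the work surface at z = 0. Lengths are in m, angles in degrees, forces in N, time in s.
With the tool pointing down it reaches from about 0.35 to 0.9 m from the base axis. Payload 19.9 kg.
Tool frame: the origin (TCP) lies between the finger pads; the fingertips stand 19 mm ahead of it and the grasp point (between the pads) is the TCP (ctrl.nose_length is the distance from the TCP to the fingertips, in m); z points along the fingers, y is the line along which they close (so a half turn about z gives the same grasp; the last joint's range is limited). The gripper opens to 85 mm and grips with 20 to 120 N. Pads are 22 mm wide; open, the fingers measure 114 mm over their backs; the gripper's body (76 mm by 85 mm) begins 54 mm behind the grasp point. The pads swing forward as they close: fully open they stand 13 mm farther back than shut.
Start: joints at [-79.211, 23.915, -0.59, 92.452, 0.269, 63.638, -3.037], TCP at [0.142, 0.609, 0.25] pointing down, gripper open.
Joint ranges: [-161.28, 161.28], [-22.2, 115.67], [-73.04, 71.86], [3.21, 147.25], [-68.34, 248.33], [10.77, 114.83], [-161.83, 161.83]. Speed limits (degrees/s): [108.29, 108.29, 136.94, 136.94, 172.46, 172.46, 172.46].

INTERFACE

Orientations are given as a 3x3 rotation matrix whose columns are the frame's x, y, z axes.
In Python, from cell import monitor, vision, ctrl, finder gives the robot as it stands.
- The arm moves only by the shell command python3 -m handwheel 'ROWS' [FORCE]. ROWS is a JSON object of lists of equal length, an entry for each row: "grip": the closure, from -1 (fully open) to 1 (shut), so that 0 is half open; "translation": the shift along the tool's x, y, z as a fraction of full scale, a list of three; "yaw": the turn about the tool's z as a fraction of full scale. In form: {"grip": [grip, ...], "translation": [[x, y, z], ...], "yaw": [yaw, ...]}. A call has 1 to 20 rows; each row shifts and turns the commanded pose from where the row before left it, along the tool's axes as they then stand; what a row does not reach is not made up. Full scale, the value 1, is 50 mm for a shift and 0.12 rad for a turn. A row lasts 1/10 s, in which the tool goes at most 50 mm and 8.59 degrees, less where a joint would pass 70% of its speed; a pose out of reach is approached as far as the arm can. A call with a number of a shift or a turn outside -1 to 1 is refused whole. A call with a gripper value outside its range is refused whole. The fingers move at their own pace and stop on an object; FORCE is the grip in N (left out, the last holds). Time passes only in rows, so rows that do not move let the fingers close. It gives the time, the measured TCP pose, the force, the opening and the grip force at its end, in the units of the state.
- monitor.observe(): the state, without advancing time (a new reading comes with each control period).
- vision.read_camera(name): name is "side" or "top" or "wrist"; returns the picture (384x512x3 uint8, red, green, blue); there is no depth.
- vision.camera_params(name): a dict with "vfov" (degrees; the focal length in pixels is half the picture's height over the tangent of half this angle, whatever the lens; pixels are square), "cx", "cy" (the principal point, pixels), "extrinsics" (4x4, takes a point from camera to world coordinates); the wrist camera has in their place "mount" (4x4, takes a point from camera to tool coordinates, whose origin is the TCP and whose axes are the flange's). Camera axes: x right, y down, z forward; pixel columns grow to the right and rows downward; lengths in m; the calibration is good to about 2 mm. The wrist camera is an equidistant fisheye: a pixel r from the principal point sees the ray r / f radians off the axis. A picture is of the moment at which its call begins: read the wrist's pose just before it. camera_params takes no time and is no camera call.
- ctrl.job_done(): hands the job in; it is judged then, once.
Trained networks look in the newest picture that a camera, given by its name, has taken for a name from the list of things; names that differ only in an ending like _2 or _b are one class to them, and where a whole thing is asked for, a point or a joint stands for the part that bears it (a point fixed in the world has none). Each returns a list of dicts, best first, with "p" (0 to 1); they miss things now and then, are a little off and sometimes report something else, mostly with a low value. They report only what shows in the picture. A call takes as long as a camera call.
- finder.look_for(camera, thing): "point" ([x, y, z] in m, in world coordinates, good to about 4 mm: the middle of the surface that is visible of it).
- finder.cut_out(camera, thing): "pixels" (384x512 bool, what is visible of it).
The state is a dict: "clock": time; "qpos": joint angles; "qd": joint speeds; "joint_torque": joint torques, N m; "tcp_pos": TCP position; "ee_rot": TCP orientation; "force": force on the tool from outside, world axes, zero at the start; "moment": the same for the moment, N m; "gripper_width": opening from 0.0 (shut) to 1.0 (fully open); "grasp_force": force on a finger pad.
Only numpy, scipy, OpenCV 4.12 (cv2) and the standard library are available. Lean on these libraries where they do the work, as an engineer would, in place of code of your own. Each camera call takes 0.05 s, during which the arm holds its last target. There are 200 camera calls.

## Working session

There is one attempt and no reset: what is moved stays moved. The work goes in short steps, Python scripts to look and compute and a shell command to move; the robot and the scene stay as the last step left them, time stands still between calls to the robot, and variables do not carry over. Pictures are saved under pics/ and viewed, at most 10 in all, crops included, and the job is handed in when it is done.

```bash
mkdir -p pics; ls; cat > h.py <<'E'
import numpy as np, cv2
from cell import monitor, vision, ctrl, finder
def st():
    s=monitor.observe(); print(round(s['clock'],2),np.round(s['tcp_pos'],4),np.round(s['force'],1),round(s['gripper_width'],2)); print(np.round(s['ee_rot'],3)); return s
E
python3 - <<'E'
from h import *
st()
ims=[]
for c in ('side','top'):
    im=vision.read_camera(c); cv2.imwrite(f'pics/{c}0.png',im[:,:,::-1])
    for t in ('lever_pad','pad_top','catch','catch_tab','lid','warmer','scraper','mould','callet_jar','scissors','lever_pivot','catch_pivot'):
        try:
            r=finder.look_for(c,t); print(c,t,[(np.round(d['point'],3),round(d['p'],2)) for d in r[:2]])
        except Exception as e: print(c,t,e)
E
```

```text
pics
0.0 [0.1423 0.6082 0.2496] [-0.4  0.1 -0.1] 1.0
[[-0.974  0.228 -0.   ]
 [ 0.228  0.974 -0.001]
 [-0.    -0.001 -1.   ]]
side lever_pad [(array([ 0.453, -0.166,  0.252]), 0.79), (array([0.571, 0.039, 0.152]), 0.63)]
side pad_top [(array([ 0.45 , -0.164,  0.252]), 0.5)]
side catch [(array([0.462, 0.054, 0.166]), 0.77)]
side catch_tab [(array([0.457, 0.052, 0.16 ]), 0.78)]
side lid [(array([0.654, 0.1  , 0.173]), 0.69)]
side warmer [(array([0.57 , 0.038, 0.153]), 0.89)]
side scraper [(array([ 0.532, -0.093,  0.007]), 0.77)]
side mould [(array([0.32 , 0.189, 0.028]), 0.88)]
side callet_jar [(array([ 0.593, -0.262,  0.06 ]), 0.86), (array([0.57 , 0.041, 0.154]), 0.51)]
side scissors [(array([ 0.434, -0.476,  0.009]), 0.64), (array([0.462, 0.051, 0.164]), 0.36)]
side lever_pivot [(array([0.572, 0.038, 0.151]), 0.7)]
side catch_pivot [(array([0.569, 0.042, 0.15 ]), 0.7)]
top lever_pad [(array([ 0.467, -0.151,  0.248]), 0.82), (array([0.666, 0.121, 0.172]), 0.6)]
top pad_top [(array([ 0.466, -0.148,  0.248]), 0.64), (array([ 0.446, -0.471,  0.006]), 0.48)]
top catch [(array([0.484, 0.069, 0.158]), 0.7)]
top catch_tab [(array([0.489, 0.069, 0.159]), 0.8)]
top lid [(array([0.667, 0.12 , 0.169]), 0.59), (array([ 0.466, -0.149,  0.247]), 0.48)]
top warmer [(array([0.649, 0.097, 0.175]), 0.77)]
top scraper [(array([ 0.534, -0.092,  0.011]), 0.82)]
top mould [(array([0.328, 0.206, 0.026]), 0.69)]
top callet_jar [(array([ 0.606, -0.238,  0.083]), 0.66)]
top scissors [(array([0.65 , 0.096, 0.173]), 0.73), (array([ 0.444, -0.474,  0.005]), 0.56)]
top lever_pivot [(array([0.652, 0.099, 0.169]), 0.89), (array([ 0.468, -0.153,  0.248]), 0.3)]
top catch_pivot [(array([0.646, 0.1  , 0.173]), 0.65)]
```

View pics/top0.png

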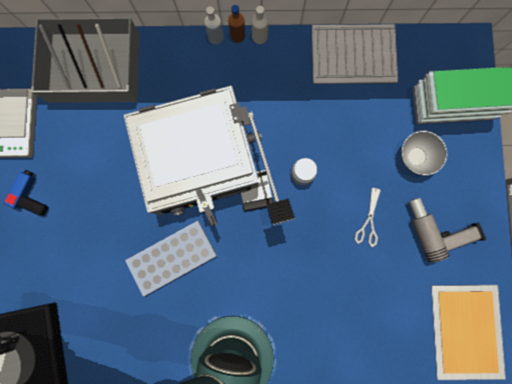

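View pics/side0.png

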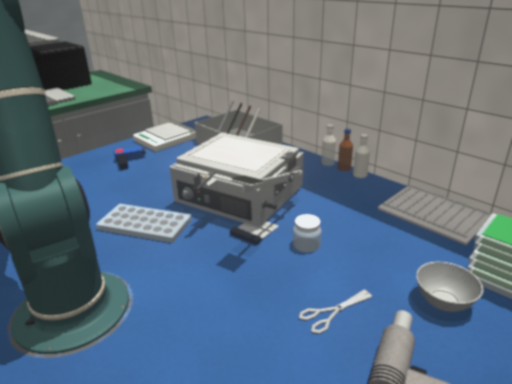

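```bash
python3 - <<'E'
from h import *
im=cv2.imread('pics/top0.png')[75:255,110:310]
cv2.imwrite('pics/topcrop.png',cv2.resize(im,(800,720))[:600] if 0 else cv2.resize(im,None,fx=3.3,fy=3.3,interpolation=cv2.INTER_CUBIC))
for c in ('top','wrist'): print(vision.camera_params(c))
E
```

```text
{'vfov': 54.03013962736477, 'cx': 255.84413088343675, 'cy': 190.47068472459117, 'extrinsics': array([[-0.0067363 , -0.99292867,  0.11852124,  0.40047514],
       [-0.99996051,  0.00737573,  0.00495723, -0.08810286],
       [-0.00579635, -0.11848317, -0.99293914,  1.29810757],
       [ 0.        ,  0.        ,  0.        ,  1.        ]])}
{'vfov': 65.70646984690485, 'cx': 257.70125138628686, 'cy': 191.47909760671968, 'mount': array([[-1.45327174e-04, -9.48407291e-01, -3.17054552e-01,
         8.14006810e-02],
       [ 9.99999648e-01, -3.99909676e-04,  7.37886049e-04,
         7.63961838e-04],
       [-8.26609692e-04, -3.17054333e-01,  9.48407015e-01,
        -1.21643631e-01],
       [ 0.00000000e+00,  0.00000000e+00,  0.00000000e+00,
         1.00000000e+00]])}
```

View pics/topcrop.png

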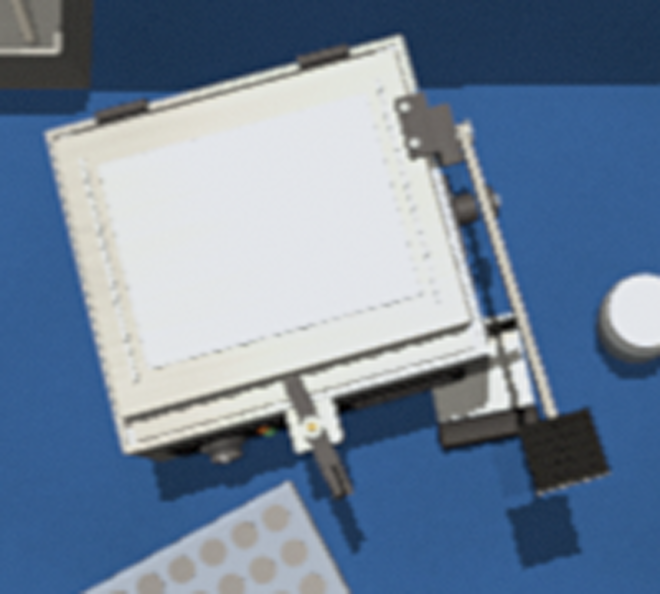

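```bash
cat >> h.py <<'E'
def proj(c,P):
    p=vision.camera_params(c);E=np.array(p['extrinsics']);f=192/np.tan(np.radians(p['vfov']/2))
    q=(np.atleast_2d(P)-E[:3,3])@E[:3,:3]
    return q[:,:2]/q[:,2:]*f+[p['cx'],p['cy']]
def W(pose,P):
    x,y,t=pose;R=np.array([[np.cos(t),-np.sin(t),0],[np.sin(t),np.cos(t),0],[0,0,1]])
    return np.atleast_2d(P)@R.T+[x,y,0]
def unproj(c,uv,z):
    p=vision.camera_params(c);E=np.array(p['extrinsics']);f=192/np.tan(np.radians(p['vfov']/2))
    d=E[:3,:3]@[(uv[0]-p['cx'])/f,(uv[1]-p['cy'])/f,1]
    return E[:3,3]+d*(z-E[2,3])/d[2]
E
python3 - <<'E'
from h import *
from scipy.optimize import least_squares
px=np.array([(565,449),(312,427),(125,452),(485,353),(402,37),(48,132)])/3.3+[110,75]
def model(v):
    h=v[3]
    return np.array([(-.249,0,.247),(-.165,.21,.163),(-.14,.386,h),(-.14,.034,h),(.18,.034,h),(.18,.386,h)])
r=least_squares(lambda v:(proj('top',W(v[:3],model(v)))-px).ravel(),[.7,-.09,.25,.15])
print(r.x,np.round(r.fun.reshape(-1,2),1))
po=r.x[:3]; np.save('pose.npy',po)
print('theta',np.degrees(po[2]))
print('pad',W(po,[-.249,0,.247]),'paddown',W(po,[-.265,0,.085]),'pin',W(po,[-.165,.21,.17]),'tab0',W(po,[-.22,.21,.198]),'lidR',W(po,[-.117,.0425,.177]))
for z in(.198,.165): print('tab px',unproj('top',np.array((340,478))/3.3+[110,75],z))
print('nose',unproj('top',np.array((290,380))/3.3+[110,75],.16))
E
```

```text
[ 0.70865089 -0.08673619  0.26138465  0.14326337] [[-0.8 -0.2]
 [-0.2 -0.1]
 [-0.   0.2]
 [ 1.3  0.1]
 [-0.1  0.2]
 [-0.1 -0.1]]
theta 14.976237025812345
pad [[ 0.46810865 -0.15108237  0.247     ]] paddown [[ 0.45265212 -0.15521707  0.085     ]] pin [[0.49498756 0.07349172 0.17      ]] tab0 [[0.44185574 0.05927871 0.198     ]] lidR [[ 0.58464223 -0.07591473  0.177     ]]
tab px [0.44641814 0.04285295 0.198     ]
tab px [0.44779629 0.04678124 0.165     ]
nose [0.53861547 0.09417869 0.16      ]
```

```bash
python3 -m handwheel '{"grip":[1,1,1,1,1,1,1],"translation":[[0,0,0],[0,0,0],[0,0,0],[0,0,0],[0,0,0],[0,0,0],[0,0,0]],"yaw":[-0.6,-0.7,-0.7,-0.7,-0.7,-0.68,0]}' 30
cat >> h.py <<'E'
def wf(tip=True):
    s=st();x,y,t=np.load('pose.npy');p=s['tcp_pos'];R=np.array([[np.cos(t),-np.sin(t)],[np.sin(t),np.cos(t)]])
    w=R.T@(p[:2]-[x,y]);print('in warmer mm',np.round(1000*np.r_[w,p[2]],1),'tip z',round(1000*(p[2]-ctrl.nose_length),1),'toolx-180-theta',np.round(np.degrees(np.arctan2(-s['ee_rot'][1][0],-s['ee_rot'][0][0])-t),2))
E
python3 -c "
from h import *
wf();print(ctrl.nose_length)"
```

```text
clock: 2.0
tcp_pos: [0.1425, 0.6085, 0.2502]
ee_rot: [[-0.966, -0.258, -0.0], [-0.258, 0.966, -0.0], [0.0, -0.0, -1.0]]
force: [-0.1, 0.7, -0.1]
gripper_width: -0.001
grasp_force: 0.0
2.0 [0.1425 0.6085 0.2502] [-0.1  0.7 -0.1] -0.0
[[-0.966 -0.258 -0.   ]
 [-0.258  0.966 -0.   ]
 [ 0.    -0.    -1.   ]]
in warmer mm [-367.3  818.   250.2] tip z 231.2 toolx-180-theta -0.01
0.019
```

```bash
python3 -m handwheel '{"grip":[1,1,1,1,1,1,1,1,1,1,1,1,1,1,1,1,1,1,1,1],"translation":[[-0.15,-0.6,0],[-0.15,-0.6,0],[-0.15,-0.6,0],[-0.15,-0.6,0],[-0.15,-0.6,0],[-0.15,-0.6,0],[-0.15,-0.6,0],[-0.15,-0.6,0],[-0.15,-0.6,0],[-0.15,-0.6,0],[-0.15,-0.6,0],[-0.15,-0.6,0],[-0.15,-0.6,0],[-0.15,-0.6,0],[-0.15,-0.6,0],[-0.15,-0.6,0],[-0.15,-0.6,0],[-0.15,-0.6,0],[-0.12,-0.6,0],[0,0,0]],"yaw":[0,0,0,0,0,0,0,0,0,0,0,0,0,0,0,0,0,0,0,0]}'
python3 -c "
from h import *
wf()
im=vision.read_camera('wrist'); cv2.imwrite('pics/w1.png',im[:,:,::-1])
for t in ('catch','catch_tab'): print([(np.round(d['point'],3),round(d['p'],2)) for d in finder.look_for('wrist',t)[:2]])"
```

```text
clock: 4.0
tcp_pos: [0.4263, 0.0908, 0.2505]
ee_rot: [[-0.968, -0.25, 0.001], [-0.25, 0.968, -0.0], [-0.001, -0.001, -1.0]]
force: [-0.7, 0.5, 0.6]
gripper_width: 0.002
grasp_force: 0.0
4.0 [0.4263 0.0908 0.2505] [-0.7  0.5  0.6] 0.0
[[-0.968 -0.25   0.001]
 [-0.25   0.968 -0.   ]
 [-0.001 -0.001 -1.   ]]
in warmer mm [-226.9  244.4  250.5] tip z 231.5 toolx-180-theta -0.51
[]
[(array([0.45 , 0.058, 0.166]), 0.96)]
```

View pics/w1.png

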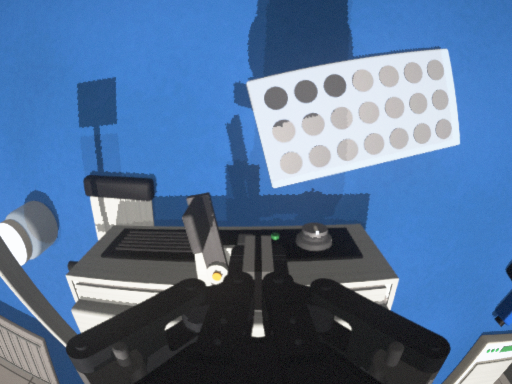

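```bash
python3 -m handwheel '{"grip":[1,1,1,1,1],"translation":[[0,0,0.3],[0,0,0.3],[0,0,0.3],[0,0,0.28],[0,0,0]],"yaw":[0,0,0,0,0]}'
python3 -c "
from h import *
wf()
im=vision.read_camera('wrist'); cv2.imwrite('pics/w2.png',im[:,:,::-1])"
```

```text
clock: 4.65
tcp_pos: [0.424, 0.0946, 0.1901]
ee_rot: [[-0.966, -0.257, -0.002], [-0.257, 0.966, -0.001], [0.002, -0.0, -1.0]]
force: [-0.2, 0.4, -0.0]
gripper_width: -0.001
grasp_force: 0.0
4.65 [0.424  0.0946 0.1901] [-0.2  0.4 -0. ] -0.0
[[-0.966 -0.257 -0.002]
 [-0.257  0.966 -0.001]
 [ 0.002 -0.    -1.   ]]
in warmer mm [-228.2  248.7  190.1] tip z 171.1 toolx-180-theta -0.05
```

View pics/w2.png

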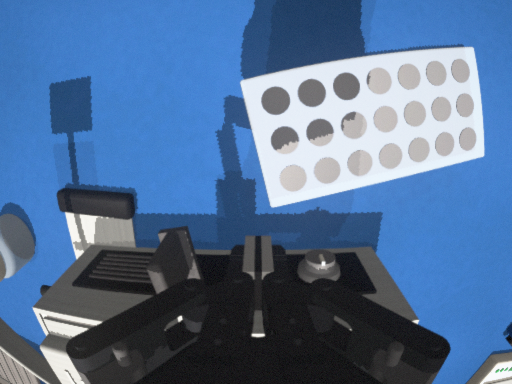

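```bash
python3 -m handwheel '{"grip":[1,1,1,1,1,1,1,1,1,1,1,1,1],"translation":[[-0.05,-0.18,0],[-0.05,-0.18,0],[-0.05,-0.18,0],[-0.02,-0.18,0],[-0.02,-0.18,0],[-0.02,-0.18,0],[-0.08,-0.16,0],[-0.08,-0.16,0],[-0.11,-0.1,0],[-0.11,-0.1,0],[-0.11,-0.08,0],[-0.06,0,0],[0,0,0]],"yaw":[0,0,0,0,0,0,0,0,0,0,0,0,0]}'
python3 -c "
from h import *
wf()
im=vision.read_camera('top'); cv2.imwrite('pics/t2.png',cv2.resize(im[75:255,110:310,::-1],None,fx=3.3,fy=3.3,interpolation=cv2.INTER_CUBIC))
im=vision.read_camera('wrist'); cv2.imwrite('pics/w3.png',im[:,:,::-1])"
```

```text
clock: 6.0
tcp_pos: [0.4837, 0.0226, 0.1912]
ee_rot: [[-0.966, -0.257, 0.0], [-0.257, 0.966, -0.0], [0.0, -0.0, -1.0]]
force: [0.6, 0.6, -0.1]
gripper_width: -0.0
grasp_force: 0.0
6.0 [0.4837 0.0226 0.1912] [ 0.6  0.6 -0.1] -0.0
[[-0.966 -0.257  0.   ]
 [-0.257  0.966 -0.   ]
 [ 0.    -0.    -1.   ]]
in warmer mm [-189.   163.7  191.2] tip z 172.2 toolx-180-theta -0.09
```

View pics/w3.png

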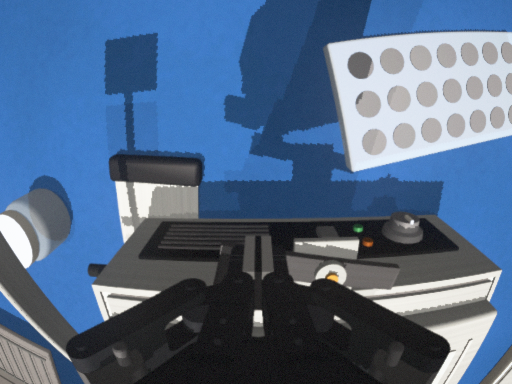

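```bash
python3 -m handwheel '{"grip":[1,1,1,1,1,1,1,1,1,1,1,1,1,1,1,1,1,1,1,1],"translation":[[0.2,0,0],[0.3,0,0],[0.3,0,-0.2],[0.2,0,-0.3],[0.2,0,-0.3],[0,0,-0.4],[0,0,-0.4],[0,0,-0.4],[0,0,-0.36],[0,-0.3,0],[0,-0.3,0],[0,-0.4,0],[0,-0.4,0],[0,-0.4,0],[0,-0.4,0],[0,-0.4,0],[0,-0.4,0],[0,-0.28,0],[0,0,0],[0,0,0]],"yaw":[0,0,0,0,0,0,0,0,0,0,0,0,0,0,0,0,0,0,0,0]}'
python3 - <<'E'
from h import *
wf()
im=vision.read_camera('wrist'); cv2.imwrite('pics/w4.png',im[:,:,::-1])
print([(np.round(d['point'],3),round(d['p'],2)) for d in finder.look_for('wrist','lever_pad')[:2]])
im=vision.read_camera('top'); cv2.imwrite('pics/t3.png',cv2.resize(im[75:255,110:310,::-1],None,fx=3.3,fy=3.3,interpolation=cv2.INTER_CUBIC))
im=vision.read_camera('wrist')
print([(np.round(d['point'],3),round(d['p'],2)) for d in finder.look_for('wrist','catch')[:2]])
E
```

```text
clock: 8.1
tcp_pos: [0.4669, -0.151, 0.3092]
ee_rot: [[-0.967, -0.257, -0.0], [-0.257, 0.967, 0.0], [0.0, 0.0, -1.0]]
force: [-0.8, 0.9, 0.2]
gripper_width: -0.003
grasp_force: 0.0
8.1 [ 0.4669 -0.151   0.3092] [-0.8  0.9  0.2] -0.0
[[-0.967 -0.257 -0.   ]
 [-0.257  0.967  0.   ]
 [ 0.     0.    -1.   ]]
in warmer mm [-2.501e+02  3.000e-01  3.092e+02] tip z 290.2 toolx-180-theta -0.1
[(array([ 0.46 , -0.158,  0.245]), 0.79)]
[(array([0.494, 0.035, 0.164]), 0.93), (array([ 0.458, -0.153,  0.247]), 0.73)]
```

View pics/w4.png

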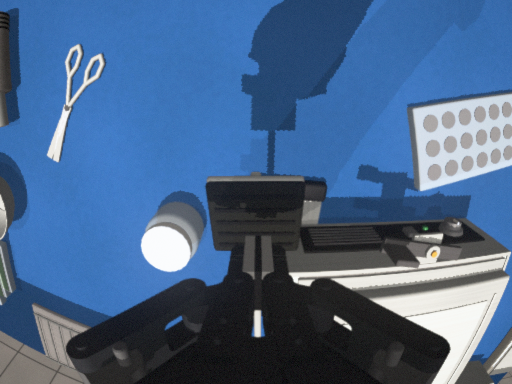

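View pics/t3.png

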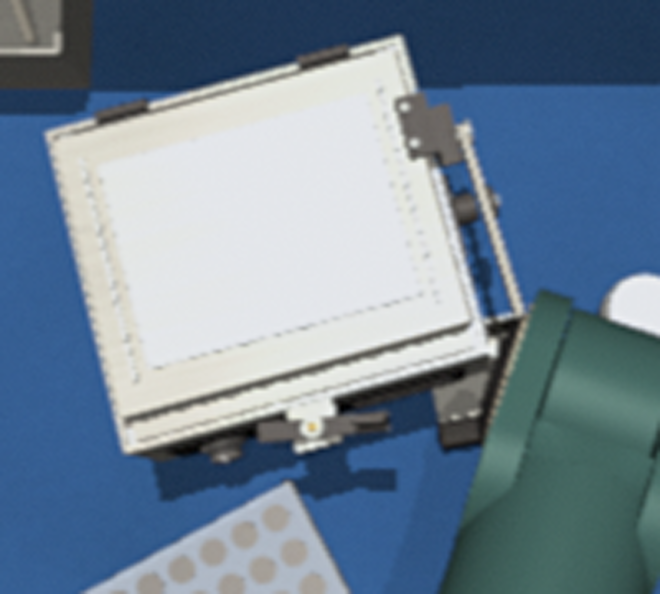

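```bash
python3 -m handwheel '{"grip":[1,1,1,1,1,1,1,1,1,1],"translation":[[0,0,0.12],[0,0,0.16],[0,0,0.16],[0,0,0.1],[0,0,0.06],[0,0,0.06],[0,0,0.05],[0,0,0.05],[0,0,0.05],[0,0,0]],"yaw":[0,0,0,0,0,0,0,0,0,0]}'
python3 -c "
from h import *
wf()"
```

```text
clock: 9.35
tcp_pos: [0.4675, -0.1515, 0.2687]
ee_rot: [[-0.966, -0.257, -0.0], [-0.257, 0.966, -0.0], [0.0, -0.0, -1.0]]
force: [0.5, -0.6, 1.6]
gripper_width: -0.0
grasp_force: 0.6
9.35 [ 0.4675 -0.1515  0.2687] [ 0.5 -0.6  1.6] -0.0
[[-0.966 -0.257 -0.   ]
 [-0.257  0.966 -0.   ]
 [ 0.    -0.    -1.   ]]
in warmer mm [-2.497e+02 -2.000e-01  2.687e+02] tip z 249.7 toolx-180-theta -0.09
```

```bash
python3 -m handwheel '{"grip":[1,1,1,1,1,1,1,1,1,1,1,1,1,1,1,1,1,1,1],"translation":[[0.01,0,0.04],[0.03,0,0.07],[0.03,0,0.1],[0.04,0,0.12],[0.04,0,0.14],[0.04,0,0.14],[0.04,0,0.14],[0.03,0,0.14],[0.03,0,0.14],[0.03,0,0.14],[0.03,0,0.14],[0.02,0,0.14],[0.01,0,0.14],[0.01,0,0.14],[0.01,0,0.14],[0.01,0,0.14],[0,0,0.12],[0,0,0.06],[0,0,0]],"yaw":[0,0,0,0,0,0,0,0,0,0,0,0,0,0,0,0,0,0,0]}'
python3 -c "
from h import *
wf()"
```

```text
clock: 11.25
tcp_pos: [0.4476, -0.1569, 0.1591]
ee_rot: [[-0.966, -0.257, -0.0], [-0.257, 0.966, -0.0], [0.0, -0.0, -1.0]]
force: [-1.4, -1.7, 3.5]
gripper_width: -0.001
grasp_force: 1.9
11.25 [ 0.4476 -0.1569  0.1591] [-1.4 -1.7  3.5] -0.0
[[-0.966 -0.257 -0.   ]
 [-0.257  0.966 -0.   ]
 [ 0.    -0.    -1.   ]]
in warmer mm [-270.3   -0.3  159.1] tip z 140.1 toolx-180-theta -0.1
```

```bash
python3 -m handwheel '{"grip":[1,1,1,1,1,1,1,1,1,1,1,1],"translation":[[0,0,0.05],[0,0,0.1],[0,0,0.13],[-0.01,0,0.14],[-0.01,0,0.14],[-0.02,0,0.14],[-0.02,0,0.12],[-0.02,0,0.1],[-0.02,0,0.06],[0,0,0.04],[0,0,0.02],[0,0,0]],"yaw":[0,0,0,0,0,0,0,0,0,0,0,0]}'
python3 -c "
from h import *
wf()"
```

```text
clock: 12.45
tcp_pos: [0.4526, -0.1553, 0.1073]
ee_rot: [[-0.966, -0.257, 0.0], [-0.257, 0.966, -0.0], [-0.0, -0.0, -1.0]]
force: [0.5, -0.5, 2.1]
gripper_width: 0.001
grasp_force: 1.0
12.45 [ 0.4526 -0.1553  0.1073] [ 0.5 -0.5  2.1] 0.0
[[-0.966 -0.257  0.   ]
 [-0.257  0.966 -0.   ]
 [-0.    -0.    -1.   ]]
in warmer mm [-2.651e+02 -1.000e-01  1.073e+02] tip z 88.3 toolx-180-theta -0.08
```

Nearly on the stop; a few millimetres more until the force rises.

```bash
python3 -m handwheel '{"grip":[1,1,1,1,1],"translation":[[0,0,0.02],[0,0,0.02],[0,0,0.02],[0,0,0],[0,0,0]],"yaw":[0,0,0,0,0]}'
```

```text
clock: 12.95
tcp_pos: [0.453, -0.1554, 0.1054]
ee_rot: [[-0.966, -0.257, 0.001], [-0.257, 0.966, 0.001], [-0.001, 0.0, -1.0]]
force: [-7.5, 2.1, 29.2]
gripper_width: -0.002
grasp_force: 15.2
```

```bash
python3 -m handwheel '{"grip":[1,1,1,1,1,1],"translation":[[0,0,-0.01],[0,0,-0.01],[0,0,0],[0,0,0],[0,0,0],[0,0,0]],"yaw":[0,0,0,0,0,0]}'
python3 -c "
from h import *
wf()
im=vision.read_camera('side'); cv2.imwrite('pics/s5.png',cv2.resize(im[100:300,120:370,::-1],None,fx=3,fy=3,interpolation=cv2.INTER_CUBIC))"
```

```text
clock: 13.55
tcp_pos: [0.4529, -0.1554, 0.1058]
ee_rot: [[-0.966, -0.257, 0.001], [-0.257, 0.966, 0.0], [-0.001, -0.0, -1.0]]
force: [-2.8, 0.5, 14.2]
gripper_width: 0.002
grasp_force: 6.8
13.55 [ 0.4529 -0.1554  0.1058] [-2.8  0.5 14.2] 0.0
[[-0.966 -0.257  0.001]
 [-0.257  0.966  0.   ]
 [-0.001 -0.    -1.   ]]
in warmer mm [-2.648e+02 -2.000e-01  1.058e+02] tip z 86.8 toolx-180-theta -0.09
```

View pics/s5.png

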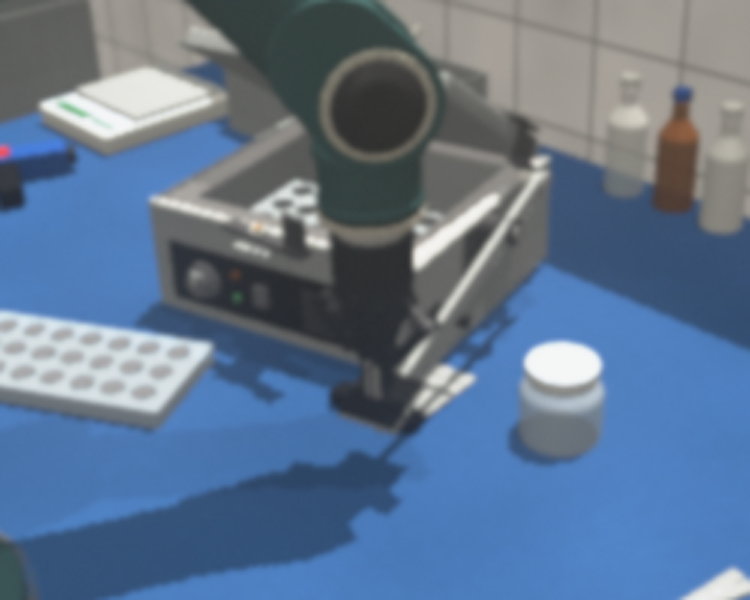

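The picture shows the lid up with the inside visible. The fingertips are on the lowered pad at about (375,385), and the mould and jar are still in place.

```bash
python3 -c "
from h import *
print(ctrl.job_done())"
```

```text
the job is handed in; nothing more can be done
None
```

I swung the catch clear to about 1.36 rad and pressed the lever smoothly down to its stop; the lid is open, the fingers still hold the pad down with about 14 N, and the job was handed in (no verdict returned).

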